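Close up the chasing-tool chest

ROBOT

A 7-joint arm with a two-finger parallel gripper is mounted at the origin on the work surface. World frame = base frame: x ahead of the robot, y to its left, z up, the work surface at z = 0. Lengths are in m, angles in rad, forces in N, time in s.
With the tool pointing down it reaches from about 0.4 to 0.875 m from the base axis. Payload 19.3 kg.
Tool frame: the origin (TCP) lies at the very end of the fingers, on their centre line; the grasp point (between the pads) lies 19 mm behind it; z points along the fingers, y is the line along which they close (so a half turn about z gives the same grasp; the last joint's range is limited). The gripper opens to 85 mm and grips with 20 to 120 N. Pads are 22 mm wide; open, the fingers measure 114 mm over their backs; the gripper's body (76 mm by 85 mm) begins 54 mm behind the grasp point. The pads swing forward as they close: fully open they stand 13 mm farther back than shut.
Start: joints at [-1.374, 0.521, -0.036, 1.599, 0.021, 1.021, -0.113], TCP at [0.165, 0.603, 0.231] pointing down, gripper open.
Joint ranges: [-2.91, 2.91], [-0.3, 2.13], [-1.5, 1.42], [0.17, 2.43], [-1.26, 4.41], [0.16, 1.93], [-2.52, 2.52]. Speed limits (rad/s): [1.89, 1.89, 2.39, 2.39, 3.01, 3.01, 3.01].

INTERFACE

Orientations are given as [roll, pitch, yaw] about the fixed x, y, z axes, in that order (R = Rz(yaw) Ry(pitch) Rx(roll)).
In Python, from workcell import bot gives the robot as it stands. The module is installed in compiled form; this text tells all that it offers.
- The arm moves only by the tool apply_moves, never from a script. Its arguments are lists of equal length, an entry for each row: "claw": the finger opening in m, from 0 to 0.0854; "xyz": the shift along the tool's x, y, z in m, a list of three; "twist": the turn, a rotation vector about the tool's x, y, z in rad, a list of three. A call has 1 to 20 rows; each row shifts and turns the commanded pose from where the row before left it, along the tool's axes as they then stand; what a row does not reach is not made up. A row lasts 1/10 s, in which the tool goes at most 50 mm and 8.59 degrees, less where a joint would pass 70% of its speed; a pose out of reach is approached as far as the arm can. A call with a gripper value outside its range is refused whole. The fingers move at their own pace and stop on an object; "force" is the grip in N (left out, the last holds). Time passes only in rows, so rows that do not move let the fingers close. It gives the time, the measured TCP pose, the force, the opening and the grip force at its end, in the units of the state.
- bot.observe(): the state, without advancing time (a new reading comes with each control period).
- bot.grab_frame(name): name is "side" or "top"; returns a dict with "img" (480x640x3 uint8, red, green, blue), "vfov" (degrees; the focal length in pixels is half the picture's height over the tangent of half this angle, whatever the lens; pixels are square), "cx", "cy" (the principal point, pixels), "view" (4x4, takes a point from world to camera coordinates). Camera axes: x right, y up, looking along -z (the intrinsics and any distortion apply to the point x, -y, -z); pixel columns grow to the right and rows downward; lengths in m; the calibration is good to about 2 mm. A picture is of the moment at which its call begins. There is no depth.
- bot.job_done(): hands the job in; it is judged then, once.
Trained networks look in the newest picture that a camera, given by its name, has taken for a name from the list of things; names that differ only in an ending like _2 or _b are one class to them, and where a whole thing is asked for, a point or a joint stands for the part that bears it (a point fixed in the world has none). Each returns a list of dicts, best first, with "score" (0 to 1); they miss things now and then, are a little off and sometimes report something else, mostly with a low value. They report only what shows in the picture. A call takes as long as a camera call.
- bot.find_in(camera, query): "position" ([x, y, z] in m, in world coordinates, good to about 4 mm: the middle of the surface that is visible of it).
The state is a dict: "clock": time; "qpos": joint angles; "qd": joint speeds; "joint_efforts": joint torques, N m; "position": TCP position; "tool_rot": TCP orientation; "force": force on the tool from outside, world axes, zero at the start; "moment": the same for the moment, N m; "grip_width": finger opening in m; "finger_force": force on a finger pad.
Only numpy, scipy, OpenCV 4.12 (cv2) and the standard library are available. Lean on these libraries where they do the work, as an engineer would, in place of code of your own. Each camera call takes 0.05 s, during which the arm holds its last target. There are 200 camera calls.

TASK

Close up the wooden tool chest: push both half-open upper drawers fully home, and after that bring its raised lid down until it rests shut all along the rim. Only push with the fingertips from the outside: nothing needs gripping. Slam nothing, do not touch the punches in the drawers or in the lid, and leave everything else on the bench where it is.

Things in the scene. Friction and masses are not known exactly. Their poses are not given: they have to be found in the camera images.
- chest: Dark wooden tool chest, brass corners, fixed to the bench. 200 mm deep (its x), 300 mm wide (its y), 135 mm high to the rim, 169 mm high with the lid shut. Origin: centre of its underside. Its front faces its own -x, towards the robot. Open well under the lid; its front rail spans heights 100 to 135 mm. A carrying handle stands 20 mm out of each side.
- drawer_left (a joint): How far the upper left drawer (chest +y side) is out, m: 0 is fully home, grows as it slides out along the chest's -x. It slides with light friction (about 1.5 N plus 3 N per m/s) and stays where it is left; there is a hard stop at 0.
- drawer_right (a joint): The same for the upper right drawer (chest -y side).
- drawer_wide (a joint): The same for the full-width drawer below them (276 mm wide, front from 12 to 50 mm above the bench, two brass knobs). It starts home and has to stay so.
- drawer_left_face (a point): Centre of the outer face of the upper left drawer's front, moves with the drawer. The front is 135 mm wide and 40 mm high (58 to 98 mm above the bench), 12 mm thick, and stays 4 mm proud of the chest's front when home. A brass knob, 16 mm across, sticks out 18 mm at this point. Axes as the chest's. Open on top, punches lie inside.
- drawer_right_face (a point): The same point of the upper right drawer, same sizes.
- lid (a joint): Angle of the chest's lid, rad: 0 is shut on the rim (hard stop), grows as it opens. Hinged along the chest's back edge. Stiff friction hinges hold it at any angle: about 0.85 N m either way, less or plus its weight (about 0.45 kg), so about 2 to 6 N near the free edge moves it. Inside it, on the face towards the robot, a felt rack of nine punches (174 x 270 mm), not to be touched.
- lid_hinge (a point): Middle of the lid's hinge line: 100 mm behind the chest's centre (chest +x), 135 mm above the bench. The line runs along the chest's y.
- lid_edge (a point): Middle of the free edge of the lid's outer (top) face, moves with the lid. It is 200 mm from the hinge line along the lid and 34 mm outward. The lid is 300 mm wide, a 10 mm panel with a 24 mm deep frame beneath. Raised, its outer face looks away from the robot and up. Axes: the lid's, x from free edge to hinge, z out of the outer face.
- beaker: Bystander: copper beaker, 56 mm across the mouth, 70 mm high, standing in front of the chest about midway between the drawers. Origin: centre of its underside.
- punch: Bystander: steel punch, about 110 mm long, 8 mm square, lying in front of the chest, under the open drawers. Origin: on its underside, about the middle; x along it.
- pitch_bowl: Bystander: heavy cast bowl of pitch with a copper disc on top, 140 mm across, 75 mm high, on a rubber ring; stands at one side of the chest. Origin: centre of its underside.
- punch_pot: Bystander: white plastic pot, 96 mm across, 110 mm high, with punches standing in it up to 170 mm; at the other side of the chest. Origin: centre of its underside.
- hammer: Bystander: chasing hammer lying on the bench, 240 mm long along its x, head at +x, 27 mm high. Origin: below the middle of its handle.
- wax_tin: Bystander: round metal tin, 84 mm across, 30 mm high. Origin: centre of its underside.
- copper_dish: Bystander: shallow copper dish, 110 mm across, 24 mm high. Origin: centre of its underside.

How it is judged:
By the outcome, as a careful person would: the job done as asked, in the order asked, and still so for the second after the job is handed in, with the robot touching nothing.
It also fails if it takes over 58 s, if anything falls off the work surface, if the arm or the gripper's body presses on something with over 40 N, if the wrist force passes 120 N, or if a joint passes its speed limit or range.

## Working session

There is one attempt and no reset: what is moved stays moved. The work goes in short steps, Python scripts to look and compute and a tool call to move; the robot and the scene stay as the last step left them, time stands still between calls to the robot, and variables do not carry over. Pictures are saved under pics/ and viewed, at most 10 in all, crops included, and the job is handed in when it is done.

Besides the shell and the picture viewer there is one more tool, called after "Emit:" in YAML: its name, and indented under it one key for each argument. apply_moves: Moves the arm, as the interface text tells. Its arguments: {"type":"object","properties":{"claw":{"type":"array"},"xyz":{"type":"array"},"twist":{"type":"array"},"force":{"type":"number"}},"required":["claw","xyz","twist"]}

```bash
mkdir -p pics; python3 - <<'E'
from workcell import bot
import cv2,numpy as np
s=bot.observe();print({k:np.round(v,3).tolist() for k,v in s.items()})
for c in("side","top"):
    f=bot.grab_frame(c);cv2.imwrite(f"pics/{c}0.png",f["img"][:,:,::-1])
    print(c,f["vfov"],f["cx"],f["cy"],np.round(f["view"],4).tolist(),[k for k in f])
    for q in["chest","drawer_left_face","drawer_right_face","lid_edge","lid_hinge","beaker","punch","pitch_bowl","punch_pot","hammer","wax_tin","copper_dish"]:
        print(q,[(np.round(d["position"],3).tolist(),round(d["score"],2)) for d in bot.find_in(c,q)[:2]])
E
```

```text
{'clock': 0.0, 'qpos': [-1.374, 0.522, -0.036, 1.6, 0.021, 1.021, -0.113], 'qd': [0.002, -0.001, 0.001, 0.0, 0.002, -0.0, -0.001], 'joint_efforts': [0.001, -92.71, 1.981, -36.994, 0.018, 0.008, 0.0], 'position': [0.165, 0.603, 0.231], 'tool_rot': [-3.14, 0.0, 2.875], 'force': [-0.108, -0.224, -0.245], 'moment': [0.004, -0.011, 0.013], 'finger_force': 0.0, 'grip_width': 0.086}
side 49.871968061187324 320.40404260337687 237.4662622900198 [[0.9485, -0.3165, 0.0114, -0.4737], [0.2266, 0.7032, 0.6739, -0.2283], [-0.2213, -0.6366, 0.7387, -1.0507], [0.0, 0.0, 0.0, 1.0]] ['img', 'vfov', 'cx', 'cy', 'view']
chest [([0.578, 0.032, 0.11], 0.63)]
drawer_left_face [([0.482, 0.173, 0.08], 0.9)]
drawer_right_face [([0.469, 0.035, 0.075], 0.58)]
lid_edge [([0.61, 0.037, 0.264], 0.74), ([0.485, 0.174, 0.085], 0.46)]
lid_hinge [([0.611, 0.042, 0.263], 0.61)]
beaker [([0.37, 0.114, 0.045], 0.84)]
punch [([0.454, 0.037, 0.005], 0.39)]
pitch_bowl []
punch_pot [([0.618, 0.37, 0.087], 0.6)]
hammer [([0.326, -0.146, 0.018], 0.95)]
wax_tin [([0.405, 0.319, 0.031], 0.89), ([0.622, 0.368, 0.084], 0.22)]
copper_dish [([0.418, 0.482, 0.008], 0.67)]
top 52.91431538913057 316.8059093939676 243.62760138670617 [[0.013, -0.9999, 0.0083, 0.0486], [0.998, 0.0134, 0.0612, -0.5358], [-0.0613, 0.0075, 0.9981, -1.3468], [0.0, 0.0, 0.0, 1.0]] ['img', 'vfov', 'cx', 'cy', 'view']
chest [([0.576, 0.1, 0.19], 0.88)]
drawer_left_face [([0.485, 0.178, 0.086], 0.63)]
drawer_right_face [([0.47, 0.036, 0.068], 0.7)]
lid_edge [([0.626, 0.098, 0.265], 0.74)]
lid_hinge [([0.629, 0.096, 0.258], 0.73)]
beaker [([0.365, 0.132, 0.004], 0.64), ([0.467, 0.036, 0.068], 0.41)]
punch []
pitch_bowl [([0.566, -0.181, 0.068], 0.62)]
punch_pot [([0.649, 0.39, 0.064], 0.9)]
hammer [([0.338, -0.143, 0.019], 0.95)]
wax_tin [([0.41, 0.336, 0.03], 0.71), ([0.469, 0.033, 0.069], 0.39)]
copper_dish [([0.417, 0.477, 0.008], 0.89), ([0.488, 0.183, 0.086], 0.65)]
```

View pics/side0.png

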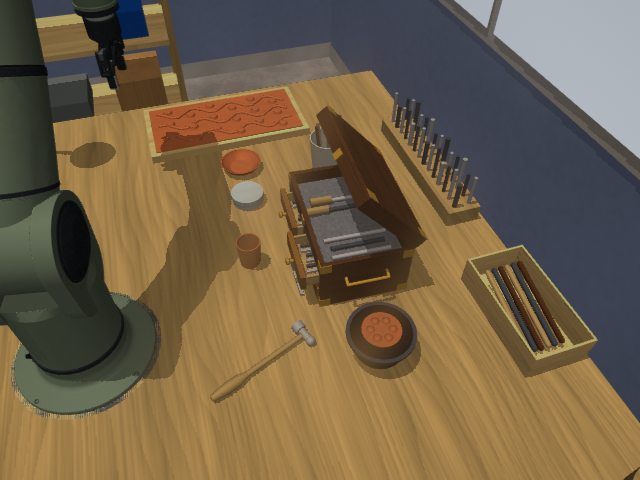

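View pics/top0.png

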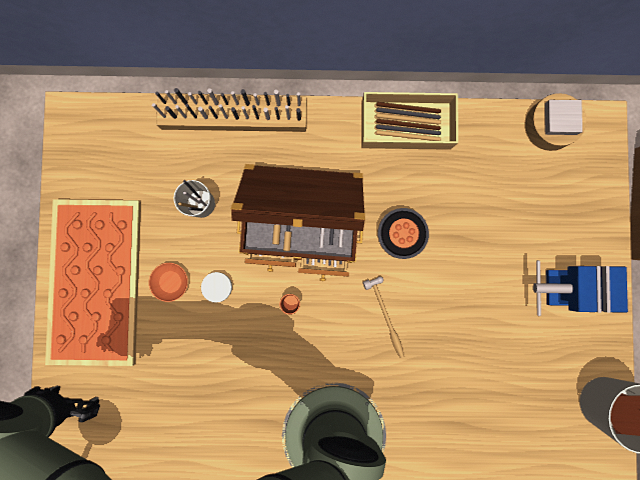

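Side picture: chest around (350,220), lid raised with its outer face to the back, free edge from (325,110) to (420,240); drawer knobs at about (283,212) and (290,263); beaker (249,250). Top picture: lid's outer face (233–365, 165–222), drawer fronts near rows 263–278. I'll zoom in to get the corners.

```bash
python3 - <<'E'
import cv2
a=cv2.imread("pics/top0.png")[155:295,220:380];cv2.imwrite("pics/topc.png",cv2.resize(a,None,fx=4.2,fy=4.2,interpolation=cv2.INTER_CUBIC))
a=cv2.imread("pics/side0.png")[95:310,225:435];cv2.imwrite("pics/sidec.png",cv2.resize(a,None,fx=2.75,fy=2.75,interpolation=cv2.INTER_CUBIC))
E
```

```text
(no output)
```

View pics/topc.png

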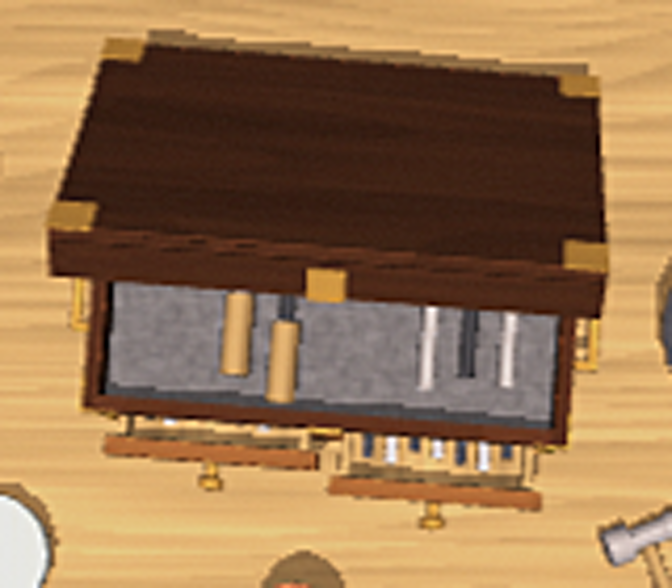

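View pics/sidec.png

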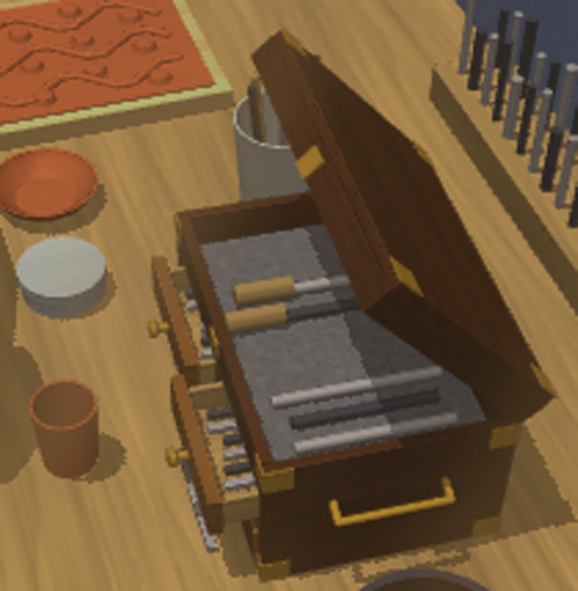

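```bash
cat > fit.py <<'E'
import numpy as np
from scipy.optimize import least_squares
V={"side":(49.871968,320.404,237.466,[[0.9485,-0.3165,0.0114,-0.4737],[0.2266,0.7032,0.6739,-0.2283],[-0.2213,-0.6366,0.7387,-1.0507]]),
"top":(52.914315,316.806,243.628,[[0.013,-0.9999,0.0083,0.0486],[0.998,0.0134,0.0612,-0.5358],[-0.0613,0.0075,0.9981,-1.3468]])}
def proj(c,p):
    v,cx,cy,M=V[c];f=240/np.tan(np.radians(v/2));q=np.array(M)@np.append(p,1)
    return np.array([cx+f*q[0]/-q[2],cy-f*q[1]/-q[2]])
def world(t,l):
    c,s=np.cos(t[2]),np.sin(t[2]);return np.array([t[0]+c*l[0]-s*l[1],t[1]+s*l[0]+c*l[1],l[2]])
def lid(phi,r,y,h): # r from hinge, h outward
    return [.1-r*np.cos(phi)+h*np.sin(phi),y,.135+r*np.sin(phi)+h*np.cos(phi)]
if __name__=="__main__":
    fl=lambda t,s,e:[-.104-t[4+s],(1-2*s)*t[6]+e*.0675,.098]
    L=[("top",240,251.9,lambda t:[-.1,.15,.135]),("top",354.8,260.5,lambda t:[-.1,-.15,.135]),
    ("top",231.9,210.2,lambda t:lid(t[3],.2,.15,.034)),("top",364,219.3,lambda t:lid(t[3],.2,-.15,.034)),
    ("top",231.9,219.8,lambda t:lid(t[3],.2,.15,0)),("top",363.6,230,lambda t:lid(t[3],.2,-.15,0)),
    ("top",245.7,165,lambda t:lid(t[3],0,.15,.034)),("top",362.9,172.9,lambda t:lid(t[3],0,-.15,.034)),
    ("top",245,262.9,lambda t:fl(t,0,1)),("top",295.2,266.4,lambda t:fl(t,0,-1)),
    ("top",298.6,272.1,lambda t:fl(t,1,1)),("top",348.6,276,lambda t:fl(t,1,-1)),
    ("side",319.5,266,lambda t:[-.1,-.15,.135]),("side",289.7,173.2,lambda t:[-.1,.15,.135]),("side",320.3,305.2,lambda t:[-.1,-.15,0]),
    ("side",375.2,199.7,lambda t:lid(t[3],.2,-.15,.034)),("side",358.8,207,lambda t:lid(t[3],.2,-.15,0)),
    ("side",327.9,106.6,lambda t:lid(t[3],.2,.15,.034)),("side",317.4,113.2,lambda t:lid(t[3],.2,.15,0)),
    ("side",425.7,238.6,lambda t:lid(t[3],0,-.15,.034)),
    ("side",280.3,188.8,lambda t:fl(t,0,1)),("side",287.9,232.5,lambda t:fl(t,1,1))]
    R=lambda t:np.concatenate([proj(c,world(t,g(t)))-[u,v] for c,u,v,g in L])
    r=least_squares(R,[.6,.1,0,.9,.04,.06,.07],loss="soft_l1");t=r.x
    print(np.round(t,4));print(np.round(R(t).reshape(-1,2),1).tolist())
    for s in(0,1):print("face",world(t,[-.104-t[4+s],(1-2*s)*t[6],.078]))
    print("lidedge",world(t,lid(t[3],.2,0,.034)),"inner edge",world(t,lid(t[3],.2,0,0)))
E
python3 fit.py
```

```text
[ 0.5935  0.0991 -0.064   0.8441  0.0212  0.0347  0.0718]
[[-0.5, 0.2], [0.9, 0.6], [-0.5, -2.8], [1.6, -1.5], [0.2, 0.0], [0.1, 0.0], [0.1, -1.2], [-0.0, 0.1], [-0.2, -0.4], [0.5, 0.0], [-0.1, -0.3], [0.8, -0.3], [1.4, 0.9], [-1.1, -1.5], [-0.1, 0.7], [-2.9, -3.8], [-0.9, 0.5], [-0.1, -2.9], [-1.1, 1.0], [2.1, 0.2], [-0.5, -0.8], [-0.9, -1.2]]
face [0.47318411 0.17873491 0.078     ]
face [0.45047487 0.03628389 0.078     ]
lidedge [0.58607037 0.09954797 0.30706241] inner edge [0.56071211 0.10117294 0.28447218]
```

Emit:
apply_moves:
  claw: [0, 0, 0, 0, 0, 0, 0, 0, 0, 0, 0, 0, 0, 0, 0, 0, 0, 0]
  xyz:
    - [0, 0, 0]
    - [0, 0, 0]
    - [-0.0204, -0.0288, 0]
    - [-0.0204, -0.0288, 0]
    - [-0.0204, -0.0288, 0]
    - [-0.0204, -0.0288, 0]
    - [-0.0204, -0.0288, 0]
    - [-0.0204, -0.0288, 0]
    - [-0.0204, -0.0288, 0]
    - [-0.0204, -0.0288, 0]
    - [-0.0204, -0.0288, 0]
    - [-0.0204, -0.0288, 0]
    - [-0.0204, -0.0288, 0]
    - [-0.0204, -0.0288, 0]
    - [-0.0204, -0.0288, 0]
    - [-0.0204, -0.0288, 0]
    - [0, 0, 0]
    - [0, 0, 0]
  twist:
    - [0, 0, -0.1]
    - [0, 0, -0.103]
    - [0, 0, 0]
    - [0, 0, 0]
    - [0, 0, 0]
    - [0, 0, 0]
    - [0, 0, 0]
    - [0, 0, 0]
    - [0, 0, 0]
    - [0, 0, 0]
    - [0, 0, 0]
    - [0, 0, 0]
    - [0, 0, 0]
    - [0, 0, 0]
    - [0, 0, 0]
    - [0, 0, 0]
    - [0, 0, 0]
    - [0, 0, 0]

```text
clock: 3.1
position: [0.4243, 0.1819, 0.2314]
tool_rot: [3.141, 0.0, 3.076]
force: [0.2, 0.4, -0.1]
grip_width: 0.0002
finger_force: 0.0
```

Emit:
apply_moves:
  claw: [0, 0, 0, 0, 0, 0, 0]
  xyz:
    - [0, 0, 0.032]
    - [0, 0, 0.032]
    - [0, 0, 0.032]
    - [0, 0, 0.032]
    - [0, 0, 0.024]
    - [0, 0, 0.01]
    - [0, 0, 0]
  twist:
    - [0, 0, 0]
    - [0, 0, 0]
    - [0, 0, 0]
    - [0, 0, 0]
    - [0, 0, 0]
    - [0, 0, 0]
    - [0, 0, 0]

```text
clock: 3.8
position: [0.4233, 0.1827, 0.0686]
tool_rot: [-3.141, -0.002, 3.079]
force: [-0.5, 0.0, 0.7]
grip_width: -0.0001
finger_force: 0.0
```

```bash
python3 - <<'E'
from workcell import bot
import cv2,numpy as np
f=bot.grab_frame("side");a=f["img"][130:330,200:400,::-1];cv2.imwrite("pics/s1.png",cv2.resize(a,None,fx=3,fy=3,interpolation=cv2.INTER_CUBIC))
print(bot.observe()["force"],[(np.round(d["position"],3),d["score"]) for d in bot.find_in("side","beaker")])
E
```

```text
[0.19189709 0.55765195 0.61834346] [(array([0.37 , 0.113, 0.043]), 0.56)]
```

View pics/s1.png

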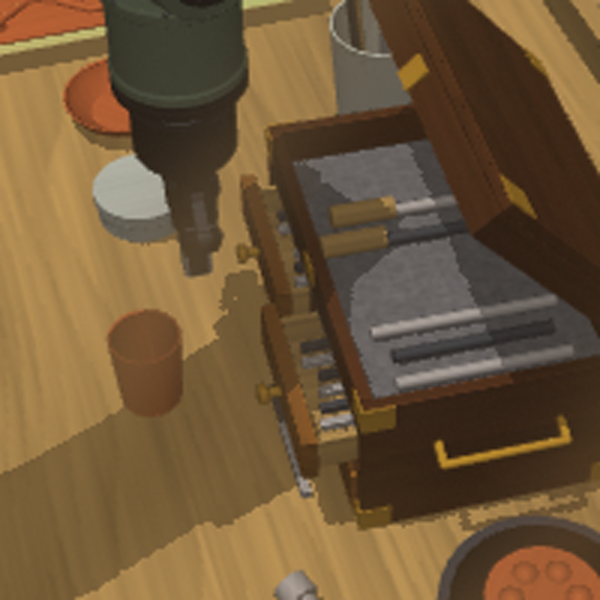

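The closed fingertips are at (200,265), in front of the left knob at (243,252), and the beaker is clear. I'll push gently.

Emit:
apply_moves:
  claw: [0, 0, 0, 0, 0, 0, 0, 0, 0, 0, 0, 0, 0, 0]
  xyz:
    - [-0.004, 0, 0]
    - [-0.004, 0, 0]
    - [-0.004, 0, 0]
    - [-0.003, 0, 0]
    - [-0.002, 0, 0]
    - [-0.002, 0, 0]
    - [-0.002, 0, 0]
    - [-0.002, 0, 0]
    - [-0.002, 0, 0]
    - [-0.002, 0, 0]
    - [-0.002, 0, 0]
    - [-0.002, 0, 0]
    - [-0.002, 0, 0]
    - [-0.002, 0, 0]
  twist:
    - [0, 0, 0]
    - [0, 0, 0]
    - [0, 0, 0]
    - [0, 0, 0]
    - [0, 0, 0]
    - [0, 0, 0]
    - [0, 0, 0]
    - [0, 0, 0]
    - [0, 0, 0]
    - [0, 0, 0]
    - [0, 0, 0]
    - [0, 0, 0]
    - [0, 0, 0]
    - [0, 0, 0]

```text
clock: 5.3
position: [0.4592, 0.18, 0.0693]
tool_rot: [-3.142, -0.0, 3.078]
force: [-0.6, -0.9, 0.1]
grip_width: -0.0001
finger_force: 0.8
```

Emit:
apply_moves:
  claw: [0, 0, 0, 0]
  xyz:
    - [-0.001, 0, 0]
    - [-0.001, 0, 0]
    - [-0.001, 0, 0]
    - [-0.001, 0, 0]
  twist:
    - [0, 0, 0]
    - [0, 0, 0]
    - [0, 0, 0]
    - [0, 0, 0]

```text
clock: 5.7
position: [0.463, 0.1798, 0.0693]
tool_rot: [-3.142, -0.0, 3.078]
force: [-2.8, -1.2, 0.5]
grip_width: -0.0001
finger_force: 0.8
```

Emit:
apply_moves:
  claw: [0, 0, 0, 0]
  xyz:
    - [-0.001, 0, 0]
    - [-0.001, 0, 0]
    - [-0.001, 0, 0]
    - [-0.001, 0, 0]
  twist:
    - [0, 0, 0]
    - [0, 0, 0]
    - [0, 0, 0]
    - [0, 0, 0]

```text
clock: 6.1
position: [0.4655, 0.1796, 0.0691]
tool_rot: [-3.141, -0.003, 3.078]
force: [-15.6, 1.0, 9.5]
grip_width: -0.0001
finger_force: 7.5
```

```bash
python3 - <<'E'
from workcell import bot
import cv2,numpy as np
f=bot.grab_frame("side");a=f["img"][130:330,200:400,::-1];cv2.imwrite("pics/s2.png",cv2.resize(a,None,fx=3,fy=3,interpolation=cv2.INTER_CUBIC))
print(bot.observe()["force"],[(np.round(d["position"],3),d["score"]) for d in bot.find_in("side","drawer_left_face")])
E
```

```text
[-12.0956187    0.28187617   7.53395403] [(array([0.495, 0.16 , 0.086]), 0.6), (array([0.61 , 0.042, 0.264]), 0.22)]
```

View pics/s2.png

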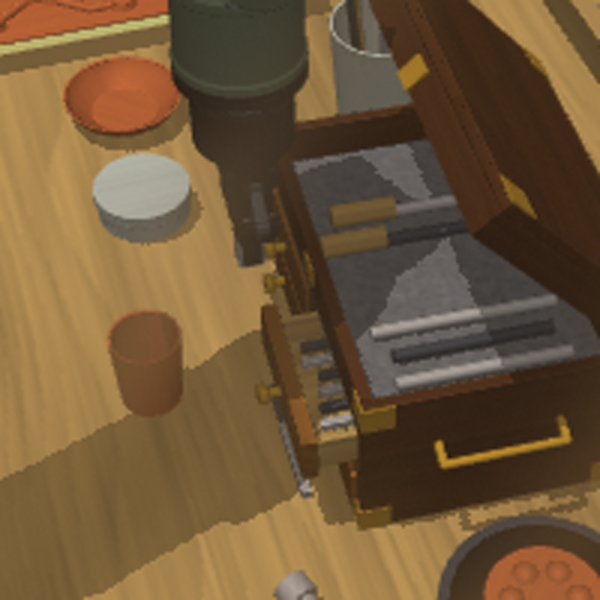

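The left drawer is home: the force jumped to 15 N at exactly the expected stop. The fingertip sits on the knob at (255,255), and the right drawer, with its knob at (265,393), is still open. I'll back off, lift over the beaker and go to the right knob.

Emit:
apply_moves:
  claw: [0, 0, 0, 0, 0, 0, 0, 0, 0, 0, 0, 0, 0, 0, 0]
  xyz:
    - [0.01, 0, 0]
    - [0.02, 0, 0]
    - [0.02, 0, 0]
    - [0, 0, -0.03]
    - [0, 0, -0.03]
    - [0.002, -0.024, 0]
    - [0.002, -0.03, 0]
    - [0.002, -0.03, 0]
    - [0.001, -0.03, 0]
    - [0.001, -0.03, 0]
    - [0, 0, 0]
    - [0, 0, 0.025]
    - [0, 0, 0.025]
    - [0, 0, 0.01]
    - [0, 0, 0]
  twist:
    - [0, 0, 0]
    - [0, 0, 0]
    - [0, 0, 0]
    - [0, 0, 0]
    - [0, 0, 0]
    - [0, 0, 0]
    - [0, 0, 0]
    - [0, 0, 0]
    - [0, 0, 0]
    - [0, 0, 0]
    - [0, 0, 0]
    - [0, 0, 0]
    - [0, 0, 0]
    - [0, 0, 0]
    - [0, 0, 0]

```text
clock: 7.7
position: [0.3993, 0.0398, 0.0685]
tool_rot: [-3.141, -0.002, 3.078]
force: [0.3, 0.2, 0.4]
grip_width: 0.0
finger_force: 0.0
```

Emit:
apply_moves:
  claw: [0, 0, 0, 0, 0, 0, 0, 0, 0, 0, 0, 0, 0, 0, 0, 0, 0]
  xyz:
    - [-0.004, 0, 0]
    - [-0.004, 0, 0]
    - [-0.004, 0, 0]
    - [-0.004, 0, 0]
    - [-0.002, 0, 0]
    - [-0.002, 0, 0]
    - [-0.002, 0, 0]
    - [-0.002, 0, 0]
    - [-0.003, 0, 0]
    - [-0.003, 0, 0]
    - [-0.003, 0, 0]
    - [-0.003, 0, 0]
    - [-0.003, 0, 0]
    - [-0.003, 0, 0]
    - [-0.003, 0, 0]
    - [-0.003, 0, 0]
    - [-0.002, 0, 0]
  twist:
    - [0, 0, 0]
    - [0, 0, 0]
    - [0, 0, 0]
    - [0, 0, 0]
    - [0, 0, 0]
    - [0, 0, 0]
    - [0, 0, 0]
    - [0, 0, 0]
    - [0, 0, 0]
    - [0, 0, 0]
    - [0, 0, 0]
    - [0, 0, 0]
    - [0, 0, 0]
    - [0, 0, 0]
    - [0, 0, 0]
    - [0, 0, 0]
    - [0, 0, 0]

```text
clock: 9.4
position: [0.4501, 0.0363, 0.0693]
tool_rot: [-3.142, 0.0, 3.078]
force: [-1.7, -0.4, 0.7]
grip_width: 0.0003
finger_force: 0.8
```

Emit:
apply_moves:
  claw: [0, 0, 0, 0]
  xyz:
    - [-0.001, 0, 0]
    - [-0.001, 0, 0]
    - [-0.001, 0, 0]
    - [-0.001, 0, 0]
  twist:
    - [0, 0, 0]
    - [0, 0, 0]
    - [0, 0, 0]
    - [0, 0, 0]

```text
clock: 9.8
position: [0.4538, 0.0361, 0.0693]
tool_rot: [-3.142, -0.0, 3.078]
force: [-0.7, -0.7, 1.3]
grip_width: -0.0
finger_force: 0.8
```

Emit:
apply_moves:
  claw: [0, 0, 0, 0]
  xyz:
    - [-0.001, 0, 0]
    - [-0.001, 0, 0]
    - [-0.001, 0, 0]
    - [-0.001, 0, 0]
  twist:
    - [0, 0, 0]
    - [0, 0, 0]
    - [0, 0, 0]
    - [0, 0, 0]

```text
clock: 10.2
position: [0.4561, 0.0358, 0.0691]
tool_rot: [-3.141, -0.003, 3.078]
force: [-14.5, 2.7, 10.0]
grip_width: -0.0
finger_force: 7.4
```

Both drawers stopped at the same chest coordinate (-0.133), so both are home. Next I go up and over to the back of the lid.

Emit:
apply_moves:
  claw: [0, 0, 0, 0, 0, 0, 0, 0, 0, 0, 0, 0, 0, 0, 0, 0, 0, 0, 0, 0]
  xyz:
    - [0.008, 0, 0]
    - [0.012, 0, 0]
    - [0.012, 0, 0]
    - [0, 0, -0.03]
    - [0, 0, -0.036]
    - [0, 0, -0.036]
    - [0, 0, -0.036]
    - [0, 0, -0.036]
    - [0, 0, -0.036]
    - [0, 0, -0.036]
    - [0, 0, -0.036]
    - [0, 0, -0.02]
    - [0, 0, 0]
    - [-0.03, 0.012, 0]
    - [-0.034, 0.012, 0]
    - [-0.034, 0.012, 0]
    - [-0.034, 0.012, 0]
    - [-0.034, 0.012, 0]
    - [-0.032, 0.012, 0]
    - [0, 0, 0]
  twist:
    - [0, 0, 0]
    - [0, 0, 0]
    - [0, 0, 0]
    - [0, 0, 0]
    - [0, 0, 0]
    - [0, 0, 0]
    - [0, 0, 0]
    - [0, 0, 0]
    - [0, 0, 0]
    - [0, 0, 0]
    - [0, 0, 0]
    - [0, 0, 0]
    - [0, 0, 0]
    - [0, 0, 0]
    - [0, 0, 0]
    - [0, 0, 0]
    - [0, 0, 0]
    - [0, 0, 0]
    - [0, 0, 0]
    - [0, 0, 0]

```text
clock: 12.2
position: [0.6298, 0.0986, 0.3682]
tool_rot: [-3.141, -0.003, 3.079]
force: [-0.1, -0.2, -1.0]
grip_width: 0.0
finger_force: 0.0
```

```bash
python3 - <<'E'
from workcell import bot
import cv2,numpy as np
f=bot.grab_frame("side");a=f["img"][30:330,150:450,::-1];cv2.imwrite("pics/s3.png",cv2.resize(a,None,fx=2,fy=2,interpolation=cv2.INTER_CUBIC))
s=bot.observe();d=np.array(s["position"][:2])-[.5935,.0991];c,q=np.cos(-.064),np.sin(-.064)
print("chest xy",c*d[0]+q*d[1],-q*d[0]+c*d[1],s["position"][2],s["tool_rot"],s["force"])
E
```

```text
chest xy 0.03483821135500321 0.0008594914225156488 0.3687488795243446 [-3.14065677e+00 -2.75489357e-03  3.07837965e+00] [-0.08304605  0.62655861 -0.33789719]
```

View pics/s3.png

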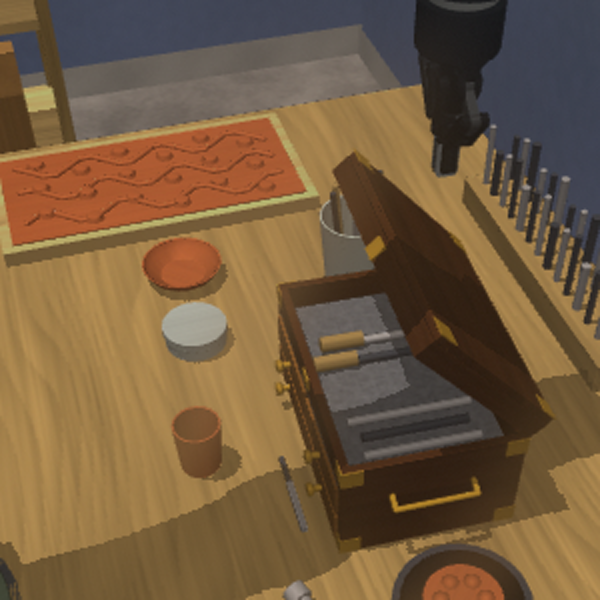

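Both drawers are shut flush, the beaker at (197,440) and punch at (293,495) haven't moved, and the fingertips at (445,165) are behind the lid. I'll go down and make contact gently.

Emit:
apply_moves:
  claw: [0, 0, 0, 0, 0, 0, 0, 0, 0, 0]
  xyz:
    - [0, 0, 0.02]
    - [0, 0, 0.02]
    - [0, 0, 0.016]
    - [0.003, 0, 0.0027]
    - [0.003, 0, 0.0027]
    - [0.003, 0, 0.0027]
    - [0.003, 0, 0.0027]
    - [0.0015, 0, 0.0013]
    - [0.0015, 0, 0.0013]
    - [0.0015, 0, 0.0013]
  twist:
    - [0, 0, 0]
    - [0, 0, 0]
    - [0, 0, 0]
    - [0, 0, 0]
    - [0, 0, 0]
    - [0, 0, 0]
    - [0, 0, 0]
    - [0, 0, 0]
    - [0, 0, 0]
    - [0, 0, 0]

```text
clock: 13.25
position: [0.6116, 0.0981, 0.3007]
tool_rot: [3.142, 0.0, 3.078]
force: [-0.2, -0.6, -0.6]
grip_width: 0.0004
finger_force: 0.0
```

Emit:
apply_moves:
  claw: [0, 0, 0, 0]
  xyz:
    - [0.0015, 0, 0.0013]
    - [0.0015, 0, 0.0013]
    - [0.0015, 0, 0.0013]
    - [0.0015, 0, 0.0013]
  twist:
    - [0, 0, 0]
    - [0, 0, 0]
    - [0, 0, 0]
    - [0, 0, 0]

```text
clock: 13.65
position: [0.6055, 0.0986, 0.2953]
tool_rot: [-3.142, -0.0, 3.078]
force: [1.1, -1.5, -0.2]
grip_width: 0.0002
finger_force: 0.0
```

Emit:
apply_moves:
  claw: [0, 0, 0, 0]
  xyz:
    - [0.0015, 0, 0.0013]
    - [0.0015, 0, 0.0013]
    - [0.0015, 0, 0.0013]
    - [0.0015, 0, 0.0013]
  twist:
    - [0, 0, 0]
    - [0, 0, 0]
    - [0, 0, 0]
    - [0, 0, 0]

```text
clock: 14.05
position: [0.5998, 0.0989, 0.2905]
tool_rot: [3.141, 0.001, 3.078]
force: [0.7, -0.1, 4.6]
grip_width: 0.0001
finger_force: 1.8
```

Emit:
apply_moves:
  claw: [0, 0, 0, 0, 0, 0, 0, 0, 0, 0, 0, 0]
  xyz:
    - [0.0044, 0, 0.0034]
    - [0.0044, 0, 0.0034]
    - [0.0044, 0, 0.0034]
    - [0.0044, 0, 0.0034]
    - [0.004, 0, 0.0039]
    - [0.004, 0, 0.0039]
    - [0.004, 0, 0.0039]
    - [0.004, 0, 0.0039]
    - [0.0035, 0, 0.0044]
    - [0.0035, 0, 0.0044]
    - [0.0035, 0, 0.0044]
    - [0.0035, 0, 0.0044]
  twist:
    - [0, 0, 0]
    - [0, 0, 0]
    - [0, 0, 0]
    - [0, 0, 0]
    - [0, 0, 0]
    - [0, 0, 0]
    - [0, 0, 0]
    - [0, 0, 0]
    - [0, 0, 0]
    - [0, 0, 0]
    - [0, 0, 0]
    - [0, 0, 0]

```text
clock: 15.25
position: [0.5518, 0.102, 0.243]
tool_rot: [-3.142, -0.0, 3.078]
force: [-0.5, 0.4, 2.9]
grip_width: -0.0003
finger_force: 1.3
```

```bash
python3 - <<'E'
from workcell import bot
import cv2,numpy as np
f=bot.grab_frame("side");a=f["img"][30:330,150:450,::-1];cv2.imwrite("pics/s4.png",cv2.resize(a,None,fx=2,fy=2,interpolation=cv2.INTER_CUBIC))
s=bot.observe();print(s["position"],s["force"])
E
```

```text
[0.55123525 0.10196211 0.24234248] [0.91632791 1.86358517 0.65684727]
```

View pics/s4.png

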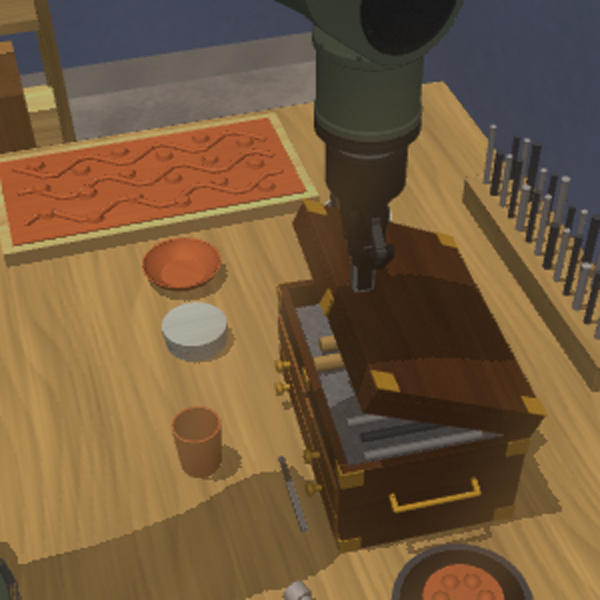

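The lid is following the fingertips, which sit on its outer face at (365,285) near the free edge. I'll continue along the arc.

Emit:
apply_moves:
  claw: [0, 0, 0, 0, 0, 0, 0, 0, 0, 0, 0]
  xyz:
    - [0.003, 0, 0.0048]
    - [0.003, 0, 0.0048]
    - [0.003, 0, 0.0048]
    - [0.003, 0, 0.0048]
    - [0.0024, 0, 0.0051]
    - [0.0024, 0, 0.0051]
    - [0.0024, 0, 0.0051]
    - [0.0024, 0, 0.0051]
    - [0.0018, 0, 0.005]
    - [0.0018, 0, 0.005]
    - [0.0018, 0, 0.005]
  twist:
    - [0, 0, 0]
    - [0, 0, 0]
    - [0, 0, 0]
    - [0, 0, 0]
    - [0, 0, 0]
    - [0, 0, 0]
    - [0, 0, 0]
    - [0, 0, 0]
    - [0, 0, 0]
    - [0, 0, 0]
    - [0, 0, 0]

```text
clock: 16.4
position: [0.5251, 0.1036, 0.1884]
tool_rot: [-3.142, 0.0, 3.078]
force: [0.7, -0.3, 2.2]
grip_width: -0.0001
finger_force: 1.0
```

Emit:
apply_moves:
  claw: [0, 0, 0, 0, 0, 0, 0, 0]
  xyz:
    - [0.0008, 0, 0.002]
    - [0.0008, 0, 0.002]
    - [0.0006, 0, 0.002]
    - [0.0005, 0, 0.002]
    - [0.0004, 0, 0.002]
    - [0.0004, 0, 0.002]
    - [0.0003, 0, 0.0015]
    - [0.0002, 0, 0.001]
  twist:
    - [0, 0, 0]
    - [0, 0, 0]
    - [0, 0, 0]
    - [0, 0, 0]
    - [0, 0, 0]
    - [0, 0, 0]
    - [0, 0, 0]
    - [0, 0, 0]

```text
clock: 17.2
position: [0.5211, 0.1039, 0.1741]
tool_rot: [-3.142, -0.0, 3.078]
force: [0.1, 0.1, 1.7]
grip_width: 0.0001
finger_force: 0.9
```

Shut height is 0.169, so about 5 mm remains. I'll go slowly.

Emit:
apply_moves:
  claw: [0, 0, 0, 0]
  xyz:
    - [0, 0, 0.001]
    - [0, 0, 0.001]
    - [0, 0, 0.001]
    - [0, 0, 0.001]
  twist:
    - [0, 0, 0]
    - [0, 0, 0]
    - [0, 0, 0]
    - [0, 0, 0]

```text
clock: 17.6
position: [0.521, 0.1039, 0.1702]
tool_rot: [-3.142, -0.0, 3.078]
force: [-0.9, -0.1, 2.1]
grip_width: -0.0
finger_force: 1.1
```

Emit:
apply_moves:
  claw: [0, 0, 0]
  xyz:
    - [0, 0, 0.001]
    - [0, 0, 0.001]
    - [0, 0, 0.0005]
  twist:
    - [0, 0, 0]
    - [0, 0, 0]
    - [0, 0, 0]

```text
clock: 17.9
position: [0.5212, 0.104, 0.1689]
tool_rot: [3.141, 0.0, 3.078]
force: [-12.5, -1.7, 34.7]
grip_width: 0.0002
finger_force: 17.3
```

The lid is on its hard stop. I'll retreat upward and check.

Emit:
apply_moves:
  claw: [0, 0, 0, 0, 0, 0, 0, 0]
  xyz:
    - [0, 0, -0.003]
    - [0, 0, -0.01]
    - [0, 0, -0.03]
    - [0, 0, -0.035]
    - [0, 0, -0.035]
    - [0, 0, -0.035]
    - [0, 0, -0.035]
    - [0, 0, 0]
  twist:
    - [0, 0, 0]
    - [0, 0, 0]
    - [0, 0, 0]
    - [0, 0, 0]
    - [0, 0, 0]
    - [0, 0, 0]
    - [0, 0, 0]
    - [0, 0, 0]

```text
clock: 18.7
position: [0.5226, 0.1041, 0.3555]
tool_rot: [3.139, 0.006, 3.077]
force: [-0.5, 0.4, -0.5]
grip_width: 0.0
finger_force: 0.0
```

```bash
python3 - <<'E'
from workcell import bot
import cv2,numpy as np
f=bot.grab_frame("side");a=f["img"][80:330,190:440,::-1];cv2.imwrite("pics/s5.png",cv2.resize(a,None,fx=2.4,fy=2.4,interpolation=cv2.INTER_CUBIC))
print(bot.observe()["position"])
E
```

```text
[0.52193344 0.10402278 0.35306534]
```

View pics/s5.png

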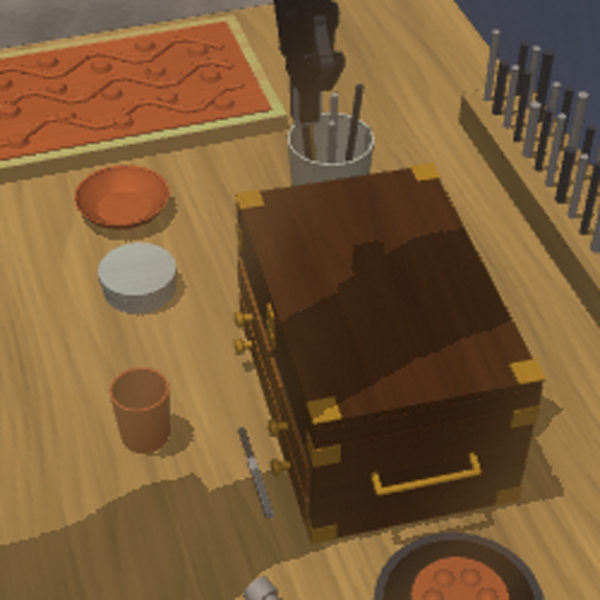

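The lid lies flat along the rim (seam at (315–540, 400–430)), the drawers are flush, and the other things on the bench in view are in place.

```bash
python3 -c "
from workcell import bot
print(bot.job_done())"
```

```text
the job is handed in; nothing more can be done
None
```

I pushed both upper drawers fully home, then brought the lid down until it rested shut on the rim. The last picture shows nothing else on the bench disturbed, and I handed the job in at about 19 s; no verdict came back.

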